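# Hold the studio printer's recessed reset button down

## Task

The little white photo printer has locked up: slide its yellow-tabbed cover all the way off the red-framed reset hole, then use the tip of the green-handled stylus from the wooden block to hold the red button deep in that hole fully down. Finish while still gripping the stylus and holding the button down. Do not press the button in the blue-framed hole, and leave the pin dish, the chalk box and the tape roll where they are.

Things in the scene. Friction and masses are not known exactly. Their poses are not given: they have to be found in the camera images.
- printer: White photo printer, a block 180 (x) x 140 (y) x 70 mm high, fixed to the desk, level. Origin: centre of its underside; z up; print slot on the -x side. Its top has two round vertical holes 15 mm across, 45 mm apart along y, and a sliding cover running over both between two aluminium rails (along y, 6 mm high, look only).
- reset_hole (a point): Centre of the mouth of the reset hole, level with the printer's top; at (-20, -22.5, 70) mm in the printer's frame; axes as the printer's. Flush red frame around it, 26 mm square. The red button's flat top, 12 mm across, lies 24 mm below the mouth when released. At the start the cover hides this hole.
- pairing_hole (a point): Centre of the mouth of the other hole, alike but with a blue frame and a blue button; at (-20, 22.5, 70) mm in the printer's frame. Not to be pressed.
- cover (a joint): Slide of the cover along the printer's +y, in m: 0 covers the reset hole, 0.045 is the end stop, where the reset hole is free and the cover lies over the blue-framed hole instead. Starts between 0 and 0.008. About 1.5 N moves it; it stays where it is left.
- cover_tab (a point): Centre of the top of the yellow grip tab on the cover; axes as the printer's; moves with the cover. The tab is 26 (x) x 12 (y) mm and stands 22 mm high on the grey cover plate (37 x 34 mm, 4 mm thick, 2 mm above the printer's top), so its top is 28 mm above the printer's top.
- reset_button (a joint): Travel of the red reset button, in m: 0 released, 0.006 fully down (end stop). A spring pushes it back up: 1.5 N starts it, 5 N holds it fully down.
- pairing_button (a joint): Travel of the blue button, in m: the same, 0 released.
- stylus: Loose stylus, 60 g, 120 mm long: steel rod 7 mm across, 50 mm long, under a green square handle 16 x 16 x 70 mm. Origin: centre of the rod's tip; z up along the handle (underside at 50, middle at 85, top at 120 mm), x and y square to its faces. It starts upright at any yaw in the wooden block, the handle's underside resting on the block's top, the tip 6 mm above the desk.
- stand: Wooden block 70 x 70 x 56 mm, fixed to the desk. Origin: centre of its underside; z up. In the middle of its top a vertical hole of 13 mm diameter, 53 mm deep, takes the stylus rod.
- pin_dish: Bystander: loose blue dish 84 mm across, 30 mm high. Origin: centre of its underside.
- chalk_box: Bystander: loose yellow box 90 x 26 x 26 mm, long along x. Origin: centre of its underside.
- tape_roll: Bystander: loose brown tape roll lying flat, 90 mm across, 24 mm high. Origin: centre of its underside.

How it is judged (in metres and radians):
On the way:
1. the cover is slid all the way off the reset hole (value of joint cover above 0.038 m), for 0.2 s.
At the end, for the whole second after the job is handed in: Stylus tip inside the reset hole (9 mm of its axis, 20 mm deep) holds the red button 4.5+ of its 6 mm down with over 2 N; fingers still grip the stylus; cover 38+ of 45 mm open; blue button under 3 mm; dish, box and tape roll within 30 mm of their starts (value of joint reset_button above 0.0045 m and value of joint cover above 0.038 m and contact force between stylus and printer above 2 N and contact force between the fingers and stylus above 1.5 N and horizontal distance between stylus and reset_hole below 0.009 m and z of stylus in the frame of printer below 0.05 m and value of joint pairing_button below 0.003 m and distance of each of pin_dish, chalk_box, tape_roll from where it was at the start of the episode below 0.03 m); the arm keeps its last pose, push and grip.
It fails at once if the button in the blue-framed hole is pressed (value of joint pairing_button above 0.003 m).
It fails at once if the blue pin dish is disturbed (moved over 30 mm) (distance of pin_dish from where it was at the start of the episode above 0.03 m).
It fails at once if the yellow chalk box is disturbed (moved over 30 mm) (distance of chalk_box from where it was at the start of the episode above 0.03 m).
It fails at once if the tape roll is disturbed (moved over 30 mm) (distance of tape_roll from where it was at the start of the episode above 0.03 m).
It also fails if it takes over 58 s, if anything falls off the work surface, if the arm or the gripper's body presses on something with over 40 N, if the wrist force passes 120 N, or if a joint passes its speed limit or range.

## Robot

A 6-joint arm with a two-finger parallel gripper is mounted at the origin on the work surface. World frame = base frame: x ahead of the robot, y to its left, z up, the work surface at z = 0. Lengths are in mm, angles in rad, forces in N, time in s.
With the tool pointing down it reaches from about 400 to 825 mm from the base axis. Payload 7 kg.
Tool frame: the origin (TCP) lies at the very end of the fingers, on their centre line; the grasp point (between the pads) lies 19 mm behind it; z points along the fingers, y is the direction in which the jaws open and shut (so a half turn about z gives the same grasp; the last joint's range is limited). The gripper opens to 88 mm and grips with 3 to 60 N. Pads are 19 mm wide; open, the fingers measure 130 mm over their backs; the gripper's body (78 mm by 193 mm) begins 47 mm behind the grasp point.
Start: joints at [-0.812, 0.359, 0.012, 0, -1.224, -0.288], TCP at [306.151, -601.554, 226.561] pointing down, gripper open.
Joint ranges: [-3.07, 3.07], [-1.43, 2.12], [-1.02, 1.25], [-3.03, 1.67], [-3.05, -0], [-3.03, 3.03]. Speed limits (rad/s): [2.39, 2.39, 3.01, 3.14, 3.14, 3.14].

## Interface

Orientations are given as a unit quaternion [x, y, z, w].
In Python, from plant import bot gives the robot as it stands. Calls block until the motion is done:
- bot.move_ptp(position, orientation): joint-space move of the TCP to a pose.
- bot.line_to(position, velocity=150, ori=None): straight line of the TCP; ori=None keeps the orientation; velocity is the mean speed in mm/s.
- bot.move_joints(angles): joint-space move.
- bot.move_gripper(opening, force=None): finger opening in mm; force is the grip in N (None keeps the last); returns when the fingers have stopped.
- bot.pause(seconds).
- bot.solve_ik(position, orientation): joint angles nearest the present ones, or None.
- bot.read_state(): the state.
- bot.camera(name): name is "scene" or "top" or "wrist"; returns the picture (400x640x3 uint8, red, green, blue); there is no depth.
- bot.get_calibration(name): a dict with "fx", "fy", "cx", "cy" (pixels), "distortion" ([k1, k2, p1, p2, k3] as OpenCV has them; the pictures are not rectified), "view" (4x4, takes a point from world to camera coordinates); the wrist camera has in their place "T_tool_cam" (4x4, takes a point from camera to tool coordinates, whose origin is the TCP and whose axes are the flange's). Camera axes: x right, y up, looking along -z (the intrinsics and any distortion apply to the point x, -y, -z); pixel columns grow to the right and rows downward; lengths in mm; the calibration is good to about 2 mm. A picture is of the moment at which its call begins: read the wrist's pose just before it. get_calibration takes no time and is no camera call.
A pose or a line that the arm cannot do raises bot.Unreachable and nothing moves.
- bot.close_job(): hands the job in, once; it reports no verdict.
The state is a dict: "t": time; "joint_pos": joint angles; "qvel": joint speeds; "tau": joint torques, N m; "tcp_pos": TCP position; "eef_rot": TCP orientation; "contact_force": force on the tool from outside, world axes, zero at the start; "moment": the same for the moment, N m; "width": finger opening in mm.
Only numpy, scipy, OpenCV 4.12 (cv2) and the standard library are available. Lean on these libraries where they do the work, as an engineer would, in place of code of your own. Each camera call takes 0.05 s, during which the arm holds its last target. There are 200 camera calls.

## Working session

There is one attempt and no reset: what is moved stays moved. The work goes in short steps, each a Python script; the robot and the scene stay as the last script left them, time stands still between calls to the robot, and variables do not carry over. Pictures are saved under pics/ and viewed, about 8 in all and at most 12, crops included, and the job is handed in when it is done.

```bash
mkdir -p pics; ls; cat > h.py <<'E'
import numpy as np, cv2
from scipy.spatial.transform import Rotation as R
from plant import bot
def save(n,img,box=None,s=1):
    if box: img=img[box[1]:box[3],box[0]:box[2]]
    cv2.imwrite(f'pics/{n}.png',cv2.resize(img[:,:,::-1],None,fx=s,fy=s))
def c2w(name,st=None):
    c=bot.get_calibration(name)
    if name!='wrist': return np.linalg.inv(np.array(c['view']))
    T=np.eye(4);T[:3,:3]=R.from_quat(st['eef_rot']).as_matrix();T[:3,3]=st['tcp_pos']
    return T@np.array(c['T_tool_cam'])
def ray(name,uv,st=None):
    c=bot.get_calibration(name);K=np.array([[c['fx'],0,c['cx']],[0,c['fy'],c['cy']],[0,0,1.]])
    p=cv2.undistortPoints(np.array(uv,float).reshape(-1,1,2),K,np.array(c['distortion'],float)).reshape(-1,2)
    d=np.c_[p[:,0],-p[:,1],-np.ones(len(p))]
    T=c2w(name,st);return T[:3,3],d@T[:3,:3].T
def onz(name,uv,z,st=None):
    o,d=ray(name,uv,st);return o+d*((z-o[2])/d[:,2])[:,None]
def down(yaw): # tool down; tool y (jaw) axis along world angle yaw+90deg mirrored: x=(cos,sin), y=(sin,-cos)
    c,s=np.cos(yaw),np.sin(yaw)
    return R.from_matrix(np.array([[c,s,0],[s,-c,0],[0,0,-1]])).as_quat()
E
python3 - <<'E'
from h import *
print(bot.read_state())
for n in('top','scene'):
    save(n+'0',bot.camera(n)); c=bot.get_calibration(n);print(n,c['fx'],c['distortion'],c2w(n).round(2).tolist())
print(bot.get_calibration('wrist'))
E
```

```text
pics
{'t': 0.0, 'joint_pos': array([-8.11907595e-01,  3.59389031e-01,  1.10486513e-02, -3.48374578e-04,
       -1.22412983e+00, -2.88078083e-01]), 'qvel': array([ 0.00042005, -0.00101269, -0.00033665, -0.00014918,  0.00016894,
       -0.00011168]), 'tau': array([ 5.40680285e-04, -5.82723212e+01,  2.93059516e+01,  6.99753016e+00,
        6.66310181e-03, -1.09283790e-04]), 'tcp_pos': array([ 305.9135525 , -601.13066219,  225.61719872]), 'eef_rot': array([-2.33179381e-01,  9.72433365e-01,  8.06732351e-04, -2.76544115e-04]), 'contact_force': array([0.29503857, 0.16874167, 0.07854253]), 'moment': array([-0.00732881,  0.01342711,  0.02756628]), 'width': 87.30236312270287}
top 480.2039036856899 [0.01409404 0.         0.         0.         0.        ] [[-0.01, 1.0, -0.08, 500.44], [-1.0, -0.01, 0.01, 24.26], [0.0, 0.08, 1.0, 1307.46], [0.0, 0.0, 0.0, 1.0]]
scene 430.1921580923294 [-0.08778266  0.          0.          0.          0.        ] [[-0.86, -0.34, 0.38, 1013.59], [0.51, -0.59, 0.63, 705.68], [0.01, 0.74, 0.68, 826.05], [0.0, 0.0, 0.0, 1.0]]
{'fx': 293.537939966065, 'fy': 293.537939966065, 'cx': 320.68459907704795, 'cy': 203.6872547995292, 'distortion': array([-0.03735864,  0.        ,  0.        ,  0.        ,  0.        ]), 'T_tool_cam': array([[-7.96427673e-04,  9.65339050e-01,  2.60997864e-01,
         6.91534282e+01],
       [ 9.99999671e-01,  7.29426376e-04,  3.53580083e-04,
         3.20006174e-01],
       [ 1.50945936e-04,  2.60998060e-01, -9.65339313e-01,
        -1.56813562e+02],
       [ 0.00000000e+00,  0.00000000e+00,  0.00000000e+00,
         1.00000000e+00]])}
```

View pics/top0.png

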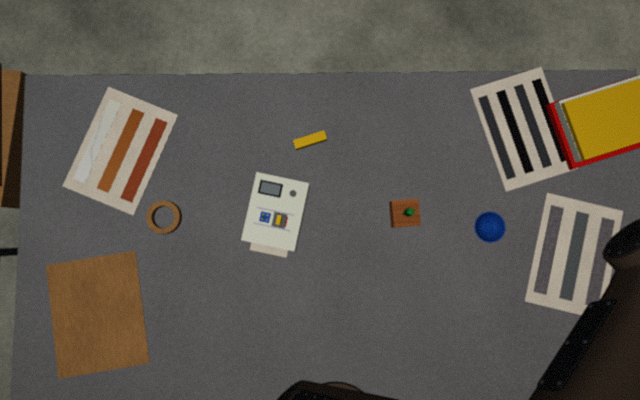

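View pics/scene0.png

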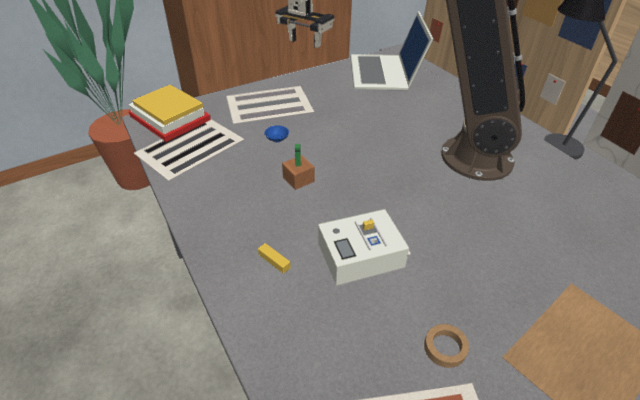

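The top view has +x up and +y left. The printer is at about (275,212) with the tab at (280,221) and the blue frame at (264,217). The stand is at (405,213), with the green handle top at (409,212). The scene view agrees. Next I'll measure these and go above the printer.

```bash
cat >> h.py <<'E'
def blobs(img,lo,hi,box=None,minA=8):
    m=cv2.inRange(cv2.cvtColor(img,cv2.COLOR_RGB2HSV),lo,hi)
    if box: k=np.zeros_like(m);k[box[1]:box[3],box[0]:box[2]]=255;m&=k
    n,l,s,c=cv2.connectedComponentsWithStats(m)
    return m,[(s[i,4],c[i].round(1).tolist(),s[i,:4].tolist()) for i in range(1,n) if s[i,4]>=minA]
E
python3 - <<'E'
from h import *
im=bot.camera('top')
m,b=blobs(im,(0,0,150),(180,60,255),(230,160,320,262),100)
cs,_=cv2.findContours(m,cv2.RETR_EXTERNAL,cv2.CHAIN_APPROX_NONE);c=max(cs,key=cv2.contourArea)
P=onz('top',c.reshape(-1,2),70)[:,:2].astype(np.float32)
print(cv2.minAreaRect(P))
m,y=blobs(im,(20,100,100),(35,255,255),(230,190,320,240));print('y',y,onz('top',[t[1] for t in y],98))
m,y=blobs(im,(105,100,60),(130,255,255),(230,190,320,240));print('b',y,onz('top',[t[1] for t in y],70))
m,g=blobs(im,(45,100,20),(85,255,255),(380,190,430,240));print('g',g,onz('top',[t[1] for t in g],120))
t=onz('top',[y[0][1]],70)[0];yaw=-0.2
p=t+np.array([20,-25,0]);st=None
# camera sits 69 mm along tool x; looks back to TCP
bot.move_ptp([p[0]-20,p[1],270],down(yaw))
st=bot.read_state();w=bot.camera('wrist');save('w1',w);np.save('w1.npy',w);np.save('w1s.npy',st,allow_pickle=True)
print(st['t'],st['tcp_pos'],st['joint_pos'])
E
```

```text
((555.996337890625, 151.71490478515625), (139.07296752929688, 198.92054748535156), 77.48663330078125)
y [(np.int32(55), [278.1, 219.6], [275, 215, 7, 11])] [[541.80944657 138.22650578  98.        ]]
b [(np.int32(65), [264.9, 217.2], [260, 212, 10, 11])] [[549.28398028 174.80313203  70.        ]]
g [(np.int32(56), [408.7, 211.7], [404, 208, 10, 8])] [[ 557.38708735 -187.01876853  120.        ]]
2.9333 [549.45519861 149.15805652 269.91964459] [ 6.08710184e-01  1.59789029e-01 -1.57827929e-01  4.63465689e-05
 -1.25338995e+00  7.60803144e-01]
```

View pics/w1.png

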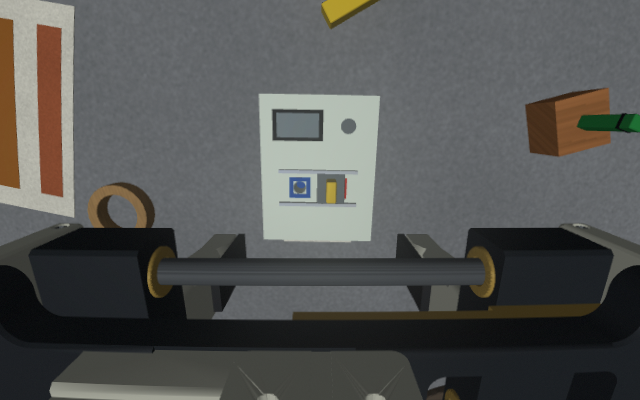

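The wrist view shows the printer (260–380, 95–242), the blue frame at (300,187), the tab at (331,190) on its grey plate, and a sliver of red frame at (346,187). I'll measure from this picture.

```bash
python3 - <<'E'
from h import *
w=np.load('w1.npy');st=np.load('w1s.npy',allow_pickle=True).item()
m,b=blobs(w,(0,0,150),(180,60,255),(245,85,395,243),100)
cs,_=cv2.findContours(m,cv2.RETR_EXTERNAL,cv2.CHAIN_APPROX_NONE);c=max(cs,key=cv2.contourArea).reshape(-1,2)
P=onz('wrist',c,70,st)[:,:2].astype(np.float32)
print('rect',cv2.minAreaRect(P))
# right/left edges + top edge by line fit
for nm,s in(('L',(c[:,0]<285)&(c[:,1]>105)&(c[:,1]<235)),('R',(c[:,0]>355)&(c[:,1]>105)&(c[:,1]<230)),('T',(c[:,1]<105)&(c[:,0]>270)&(c[:,0]<370)),):
    v=cv2.fitLine(P[s],cv2.DIST_HUBER,0,.01,.01).ravel();print(nm,v, np.degrees(np.arctan2(v[1],v[0])))
for nm,lo,hi,z in(('y',(20,100,60),(35,255,255),98),('b',(105,100,40),(130,255,255),70),('r',(0,120,60),(8,255,255),70)):
    m,y=blobs(w,lo,hi,(270,165,370,215));print(nm,y,onz('wrist',[t[1] for t in y],z,st)[:,:2] if y else '')
m,y=blobs(w,(105,100,40),(130,255,255),(270,165,370,215))
cc=np.argwhere(m)[:,::-1];print('blue rect',cv2.minAreaRect(onz('wrist',cc,70,st)[:,:2].astype(np.float32)))
save('w1c',w,(260,160,380,220),6)
E
```

```text
rect ((564.2631225585938, 150.77435302734375), (139.71566772460938, 181.19468688964844), 77.33342742919922)
L [ 9.7598284e-01 -2.1784736e-01  5.7946545e+02  2.1827888e+02] -12.582628
R [ 9.7577578e-01 -2.1877293e-01  5.5478235e+02  8.1940193e+01] -12.636971
T [2.1787582e-01 9.7597653e-01 6.5500970e+02 1.4409789e+02] 77.415695
y [(np.int32(213), [330.7, 191.8], [326, 182, 11, 21])] [[543.37717658 139.53796631]]
b [(np.int32(258), [299.8, 187.1], [290, 178, 20, 20])] [[550.51469456 176.24272459]]
r [(np.int32(23), [345.2, 186.7], [345, 179, 2, 19])] [[539.71266889 120.99084202]]
blue rect ((550.0444946289062, 176.82513427734375), (23.762479782104492, 24.2384033203125), 77.8402099609375)
```

View pics/w1c.png

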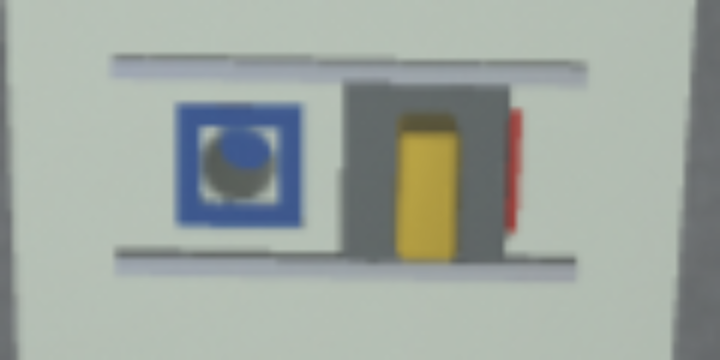

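```bash
cat >> h.py <<'E'
yaw=np.radians(-12.58);ux=np.array([np.cos(yaw),np.sin(yaw)]);uy=np.array([-np.sin(yaw),np.cos(yaw)])
reset=np.array([564.3,150.8])-20*ux-22.5*uy
E
python3 - <<'E'
from h import *
t=reset+6.9*uy;print(t)
bot.move_gripper(40,15)
bot.move_ptp([*t,125],down(yaw))
bot.line_to([*t,84],80)
print(bot.read_state()['contact_force'])
print(bot.move_gripper(0,15));s=bot.read_state();print(s['width'],s['tcp_pos'],s['contact_force'])
e=reset+46*uy
bot.line_to([*e,84],40)
s=bot.read_state();print(s['t'],s['width'],s['tcp_pos'],s['contact_force'],(s['tcp_pos'][:2]-reset)@uy)
bot.move_gripper(40)
bot.line_to([*e,160],120)
q=e+15*ux-15*uy
bot.move_ptp([*q,250],down(yaw))
st=bot.read_state();w=bot.camera('wrist');np.save('w2.npy',w);np.save('w2s.npy',st,allow_pickle=True);print(st['t'])
for nm,lo,hi,z in(('y',(20,100,120),(35,255,255),98),('b',(105,100,40),(130,255,255),70),('r',(0,120,60),(8,255,255),70)):
    m,y=blobs(w,lo,hi,(230,130,420,235));print(nm,y,onz('wrist',[t[1] for t in y],z,st)[:,:2] if y else '')
    if nm=='r':
        rc=cv2.minAreaRect(onz('wrist',np.argwhere(m)[:,::-1],70,st)[:,:2].astype(np.float32));print(rc,reset)
save('w2',w,(220,60,420,230),4)
E
```

```text
[541.38242295 139.93056294]
[-0.26773418  0.71631316  0.36935688]
False
11.974869016268661 [541.44323145 139.84650967  84.20315853] [-1.04708471 -0.59791391  1.95197402]
6.9333 12.0748366745464 [549.49385965 176.39302815  84.15293467] [ -0.019598   -10.72267499   8.25003654] 44.25379705481306
8.875
y [(np.int32(218), [308.5, 204.4], [304, 194, 10, 22])] [[551.25000654 177.01628622]]
b [] 
r [(np.int32(266), [348.1, 197.9], [338, 189, 21, 20])] [[541.58363    132.35001517]]
((540.7681884765625, 132.52378845214844), (24.234325408935547, 23.188129425048828), 77.3679428100586) [539.87958522 133.19621228]
```

View pics/w2.png

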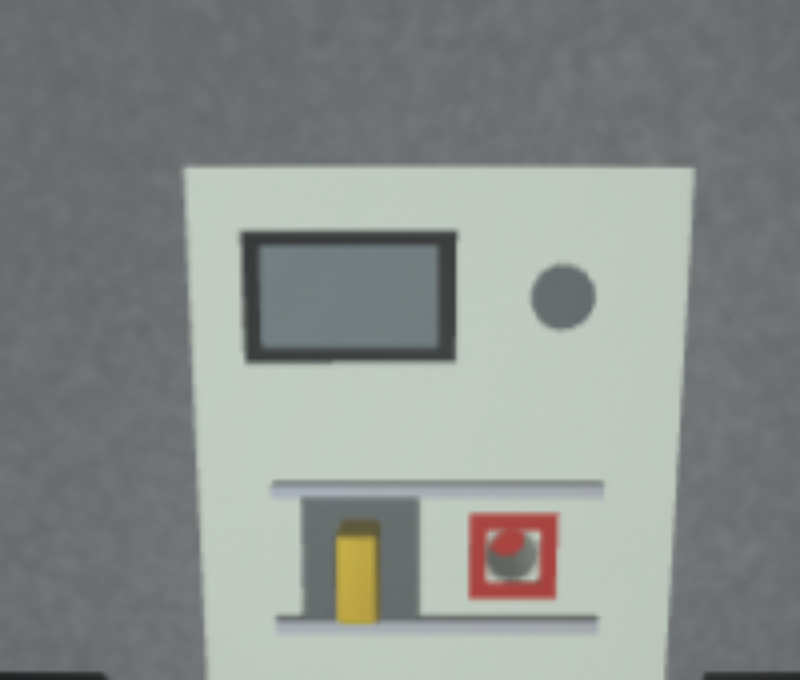

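The cover is open: the red frame and hole are uncovered (crop at (513,555)), and the force at the end stop was about 11 N. Next I'll look at the stylus from above.

```bash
python3 - <<'E'
from h import *
bot.move_gripper(60,40)
bot.move_ptp([530,-187,270],down(0))
st=bot.read_state();w=bot.camera('wrist');np.save('w3.npy',w);np.save('w3s.npy',st,allow_pickle=True);print(st['t'],st['tcp_pos'],st['joint_pos'])
m,g=blobs(w,(45,90,15),(85,255,255));print(g,onz('wrist',[t[1] for t in g],126,st)[:,:2])
u,v=map(int,max(g)[1]);save('w3',w,(u-50,v-40,u+50,v+40),7)
print(u,v)
E
```

```text
10.8417 [ 530.28812169 -186.39312238  269.93397071] [ 1.01155664e-02  1.47312469e-01 -1.72800172e-01 -1.45860450e-04
 -1.25059838e+00  1.56091854e+00]
[(np.int32(236), [324.6, 166.7], [316, 158, 19, 19])] [[ 559.20347328 -189.66873569]]
324 166
```

View pics/w3.png

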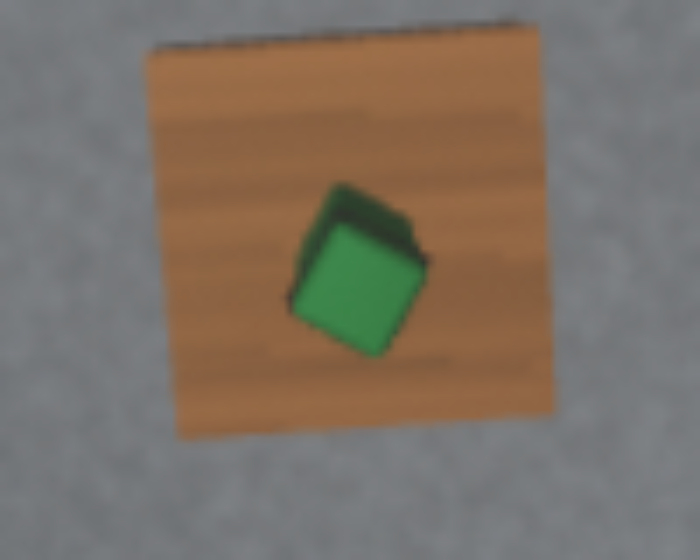

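```bash
python3 - <<'E'
from h import *
st=np.load('w3s.npy',allow_pickle=True).item()
f=lambda c,z:onz('wrist',np.array(c)/7+[274-.5+.07,126-.5+.07],z,st)[:,:2]
P=f([(341,222),(427,268),(380,357),(289,306)],126);S=f([(147,50),(541,27),(555,412),(178,438)],56)
print(cv2.minAreaRect(P.astype(np.float32)),P.mean(0));print(cv2.minAreaRect(S.astype(np.float32)),S.mean(0))
e=[np.degrees(np.arctan2(*(P[(i+1)%4]-P[i])[::-1]))%90 for i in range(4)];print(e)
for a in (np.mean(e),np.mean(e)-90):
    q=bot.solve_ik([*P.mean(0),82],down(np.radians(a)));q2=bot.solve_ik([*reset,120],down(np.radians(a)));print(a,q,q2)
E
```

```text
((559.1949462890625, -190.0045623779297), (15.419182777404785, 14.814519882202148), 60.51066207885742) [ 559.11063994 -189.9687228 ]
((558.701171875, -190.27406311035156), (69.83932495117188, 69.5224838256836), 3.3876521587371826) [ 558.83481382 -190.21139131]
[np.float64(61.97370762561131), np.float64(62.67231796954846), np.float64(60.51074207846251), np.float64(58.13111224350538)]
60.82196997928192 [ 0.00327717  0.35280226 -0.36037407  0.         -0.85761999  2.62906279] [ 0.59403997  0.25917256 -0.39544876  0.         -0.916175    2.03829999]
-29.178030020718083 [ 0.00327717  0.35280226 -0.36037407  0.         -0.85761999  1.05826646] [ 0.59403997  0.25917256 -0.39544876  0.         -0.916175    0.46750366]
```

```bash
python3 - <<'E'
from h import *
o=down(np.radians(-29.2));s=[559,-190.1]
bot.move_gripper(45,40)
bot.move_ptp([*s,150],o)
bot.line_to([*s,82],80)
a=bot.read_state();print(a['contact_force'])
bot.move_gripper(0,40);a=bot.read_state();print(a['width'],a['contact_force'],a['tcp_pos'])
bot.line_to([*s,215],120)
r=[540.6,132.7]
bot.move_ptp([*r,200],o)
a=bot.read_state();print(a['t'],a['width'],a['contact_force'],a['tcp_pos'])
w=bot.camera('wrist');np.save('w4.npy',w);np.save('w4s.npy',a,allow_pickle=True);save('w4',w,(160,60,480,300),2.5)
c=bot.camera('scene');np.save('s4.npy',c);save('s4',c,(310,140,430,260),5)
E
```

```text
[-0.13401693  0.83185256 -0.21731307]
15.926395723899923 [-0.45743163 -0.38040049  1.12891704] [ 559.06210261 -190.14657731   82.17451271]
16.0583 15.775909014145588 [-0.32827076  0.4580377  -0.47838548] [540.74825024 131.98581693 199.94916422]
```

View pics/w4.png

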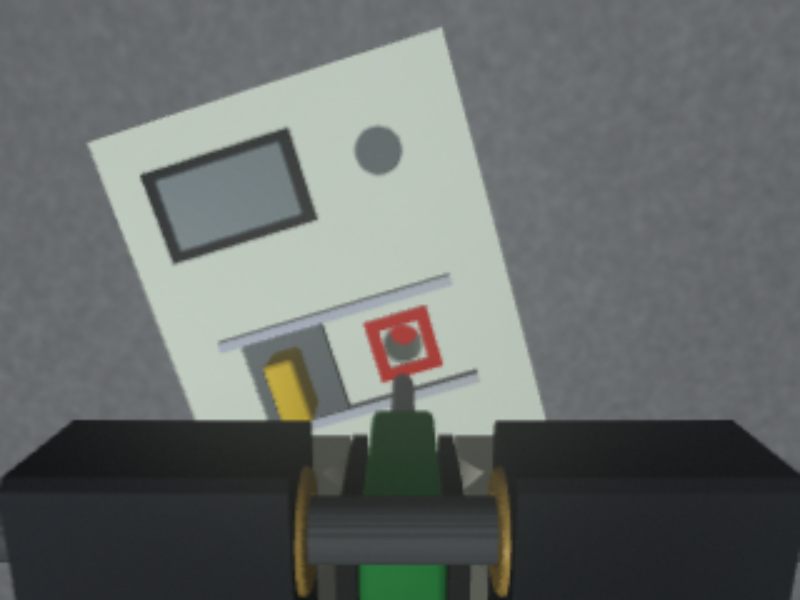

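View pics/s4.png

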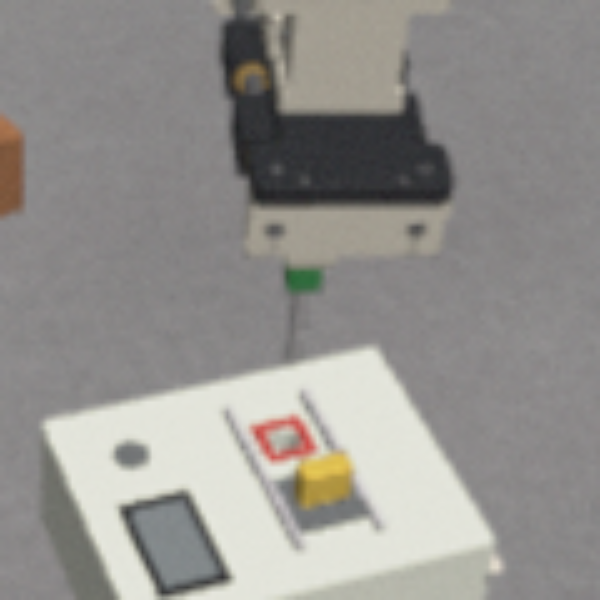

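The wrist view shows the rod tip at crop (402,380) beside the hole at (403,344). In the scene crop the tip is at (289,357). I'll check both against the nominal TCP axis.

```bash
python3 - <<'E'
from h import *
st=np.load('w4s.npy',allow_pickle=True).item();w=np.load('w4.npy')
print(onz('wrist',[[160+402/2.5-.3,60+377/2.5-.3],[160+402/2.5-.3,60+387/2.5-.3]],124,st), st['tcp_pos'])
m,g=blobs(w,(0,120,60),(8,255,255),(280,150,360,225));print(g)
print(cv2.minAreaRect(onz('wrist',np.argwhere(m)[:,::-1],70,st)[:,:2].astype(np.float32)))
print(onz('scene',[[310+289/5-.4,140+357/5-.4]],124))
s=np.load('s4.npy');m,g=blobs(s,(0,100,60),(8,255,255),(350,215,380,240));print(g,cv2.minAreaRect(onz('scene',np.argwhere(m)[:,::-1],70)[:,:2].astype(np.float32)))
E
```

```text
[[542.73126976 132.17334567 124.        ]
 [539.71445123 133.86482411 124.        ]] [540.74825024 131.98581693 199.94916422]
[(np.int32(397), [321.0, 196.4], [306, 183, 31, 30])]
((540.7074584960938, 132.7281036376953), (25.052885055541992, 24.994325637817383), 77.30130004882812)
[[542.91508612 130.55184942 124.        ]]
[(np.int32(42), [366.2, 227.4], [361, 223, 12, 9])] ((542.4371337890625, 132.25453186035156), (24.37009620666504, 24.01089096069336), 78.3097915649414)
```

```bash
python3 - <<'E'
from h import *
r=[540.7,132.8]
bot.line_to([*r,160],80)
for z in (144,130,124,121,119,117,116,115,114,113):
    bot.line_to([*r,z],30);bot.pause(.15);s=bot.read_state();f=s['contact_force']
    print(z,s['tcp_pos'].round(2),f.round(2),round(s['width'],2),round(s['t'],2))
    if np.hypot(f[0],f[1])>8 or f[2]>14 or (z>125 and f[2]>3): break
E
```

```text
144 [540.83 132.9  144.2 ] [-1.02 -1.01 -0.26] 15.29 17.64
130 [540.85 132.87 130.19] [ 0.89 -0.09  0.34] 15.9 18.41
124 [540.76 132.81 124.04] [ 0.43 -0.28 -0.7 ] 15.9 18.91
121 [541.05 132.98 121.28] [0.92 0.7  1.31] 15.81 19.31
119 [541.   132.95 119.21] [1.75 0.59 1.42] 15.72 19.71
117 [540.95 132.92 117.19] [2.41 0.92 4.19] 15.97 20.11
116 [540.91 132.92 116.12] [1.97 1.65 4.07] 15.95 20.51
115 [541.06 132.95 115.86] [-0.28  0.16 10.82] 15.66 20.91
114 [541.18 132.91 115.64] [-1.72  0.64 16.83] 15.72 21.31
```

The button gave spring force from 121 to 116 mm. Below that the tool stopped at about 115.7 mm and the force rose sharply, so it's at its end stop. I'll check that it holds.

```bash
python3 - <<'E'
from h import *
for i in range(3):
    bot.pause(.6);s=bot.read_state();print(s['t'],s['tcp_pos'].round(2),s['contact_force'].round(2),s['width'])
save('s5',bot.camera('scene'),(240,100,480,370),2.2)
E
```

```text
21.9083 [541.19 132.9  115.66] [-1.48  0.97 16.25] 15.660264785491512
22.5083 [541.2  132.93 115.65] [-2.66 -0.26 16.74] 15.627708346645372
23.1083 [541.18 132.91 115.66] [-2.09  0.48 16.54] 15.72597832316789
```

View pics/s5.png

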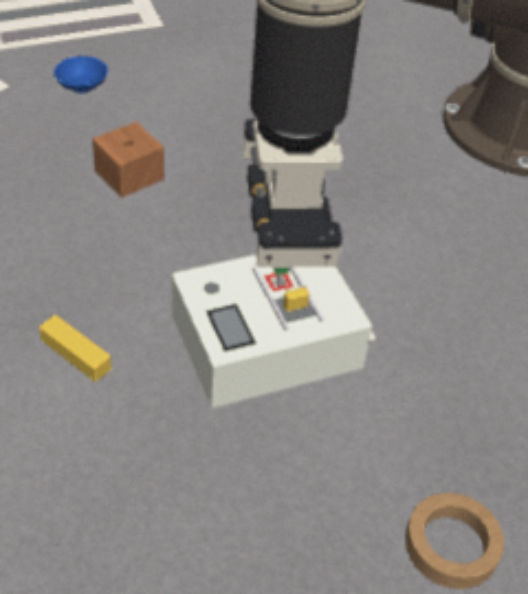

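The scene view shows the rod in the red-framed hole at (279,282), the cover open, and the dish, box and roll where they started. The force is steady, so I'm handing in.

```bash
python3 -c "
from plant import bot
bot.close_job()"
```

```text
the job is handed in; nothing more can be done
```

I slid the cover to its end stop and took the stylus from the block. I pressed the red button down through the red-framed hole and handed the job in at about 23 s, still gripping and pressing.

- **Button:** the force rose gently from 121 to 116 mm tool height. It then jumped to about 16.5 N with the tool stopped at 115.7 mm, which fits the button's end stop. It held steady for about 2 s. I had no direct reading of the button's travel.
- **Cover:** the arm moved it to about 44 mm with roughly 11 N against the stop, and the pictures show the red frame fully clear.
- **Alignment:** the tool axis was within about 1 mm of the hole centre. The wrist and scene cameras differed by about 2 mm on the hole and on the stylus tip, inside the 4 mm clearance.
- **Grip and surroundings:** finger width held at 15.7 mm on the 16 mm handle. In the last picture the dish, chalk box and tape roll looked undisturbed, and nothing touched the blue button.

No check failed.

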